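# Stand the tipped oil bottle back in its lane

## Task

In the wooden lane on the horn maker's bench one valve-oil bottle has tipped over and leans across the back rail. Stand it upright again, cap up, centred on its own cork disc (the one at its foot, with nothing standing on it), and leave the small bottle and the grease jar in the lane standing where they are.

Things in the scene. Friction and masses are not known exactly. Their poses are not given: they have to be found in the camera images.
- bottle_mid (a point): The tipped bottle: white plastic, paper label, black cap; 112 mm long, square body 46 x 46 mm for 76 mm from the foot, then a shoulder and a round cap 23 mm wide; about 110 g. Starts tipped 50 degrees from upright, cap away from the robot, body leaning square on the back rail. This point: middle of its long axis, 56 mm from foot and cap end. x axis: from foot to cap; y: along the lane.
- free_place (a point): The bottle's place: the cork disc at its foot, 72 mm wide, flush with the lane's floor; any of three in line 145 mm apart. This point: its centre, floor height. x axis: across the lane to the back rail; y: along it; z up. Lane: fixed wooden tray 430 x 110 mm inside, floor 8 mm above the table; rails along it 55 mm either side of the discs' line, front 10 mm, back 37 mm above the floor.
- small_bottle_mid (a point): Neighbour standing in the lane on a disc: a smaller round white oil bottle, 44 mm wide, 98 mm tall with its black cap. This point is half-way up on its axis; z axis up. Leave it alone.
- jar_mid (a point): Neighbour standing in the lane on a disc: a squat clear grease jar with a steel lid, 62 mm wide, 58 mm tall. This point is half-way up on its axis; z axis up. Leave it alone.

How it is judged (in metres and radians):
At the end, for the whole second after the job is handed in: The tipped bottle stands on its foot in the lane, cap up, within 10 degrees of upright, its axis within 20 mm of the centre of the free cork disc; the small bottle and the jar stand upright (within 10 degrees) within 15 mm of where they were (angle between bottle_mid's own x axis and vertical below 0.175 rad and horizontal distance between bottle_mid and free_place below 0.02 m and z of bottle_mid in the frame of free_place between 0.05 and 0.062 m and distance of each of small_bottle_mid, jar_mid from where it was at the start of the episode below 0.015 m and angle between each of small_bottle_mid, jar_mid's own z axis and vertical below 0.175 rad); the robot touches nothing.
It fails at once if a neighbour in the lane (small bottle or grease jar) is knocked over or pushed more than 25 mm (angle between any of small_bottle_mid, jar_mid's own z axis and vertical above 0.6 rad or distance of any of small_bottle_mid, jar_mid from where it was at the start of the episode above 0.025 m).
It also fails if it takes over 32 s, if anything falls off the work surface, if the arm or the gripper's body presses on something with over 40 N, if the wrist force passes 120 N, or if a joint passes its speed limit or range.

## Robot

A 6-joint arm with a two-finger parallel gripper is mounted at the origin on the work surface. World frame = base frame: x ahead of the robot, y to its left, z up, the work surface at z = 0. Lengths are in m, angles in degrees, forces in N, time in s.
With the tool pointing down it reaches from about 0.325 to 0.85 m from the base axis. Payload 15.5 kg.
Tool frame: the origin (TCP) lies at the very end of the fingers, on their centre line; the grasp point (between the pads) lies arm.grip_depth behind it (arm.grip_depth is the distance from the TCP to the grasp point, in m); z points along the fingers, y is the direction in which the jaws open and shut (so a half turn about z gives the same grasp; the last joint's range is limited). The gripper opens to 91 mm and grips with 3 to 60 N. Pads are 32 mm wide; open, the fingers measure 118 mm over their backs; the gripper's body (76 mm by 178 mm) begins 60 mm behind the grasp point.
Start: joints at [-74.628, 28.281, 77.091, -0, 74.628, -5.472], TCP at [0.222, -0.584, 0.187] pointing down, gripper open.
Joint ranges: [-166.48, 166.48], [-47.26, 123.95], [12.59, 153.08], [-70.14, 250.14], [6.76, 159.57], [-176.63, 176.63]. Speed limits (degrees/s): [108.29, 108.29, 147.25, 172.46, 172.46, 172.46].

## Interface

Orientations are given as a 3x3 rotation matrix whose columns are the frame's x, y, z axes.
In Python, from rig import arm gives the robot as it stands. Calls block until the motion is done:
- arm.move_to(position, orientation): joint-space move of the TCP to a pose.
- arm.move_l(position, orientation=None, feed=0.15): straight line of the TCP; orientation=None keeps the orientation; feed is the mean speed in m/s.
- arm.move_joints(angles): joint-space move.
- arm.grip(opening): finger opening in m; the grip force is fixed at half the most; returns when the fingers have stopped.
- arm.sleep(seconds).
- arm.solve_ik(position, orientation): joint angles nearest the present ones, or None.
- arm.snapshot(name): name is "scene" or "top"; returns the picture (420x560x3 uint8, red, green, blue); there is no depth.
- arm.get_calibration(name): a dict with "intrinsics" (3x3 intrinsics, pixels), "cam_to_world" (4x4, takes a point from camera to world coordinates). Camera axes: x right, y down, z forward; pixel columns grow to the right and rows downward; lengths in m; the calibration is good to about 2 mm. A picture is of the moment at which its call begins. get_calibration takes no time and is no camera call.
A pose or a line that the arm cannot do raises arm.Unreachable and nothing moves.
- arm.sign_off(): hands the job in, once; it reports no verdict.
Readings, each from a call of its own:
- arm.current_t(): time.
- arm.current_joint_positions(): joint angles.
- arm.current_dq(): joint speeds.
- arm.current_tau(): joint torques, N m.
- arm.current_ee_pos(): TCP position.
- arm.current_tool_rot(): TCP orientation.
- arm.current_force(): force on the tool from outside, world axes, zero at the start.
- arm.current_torque(): the same for the moment, N m.
- arm.current_width(): finger opening in m.
Only numpy, scipy, OpenCV 4.12 (cv2) and the standard library are available. Lean on these libraries where they do the work, as an engineer would, in place of code of your own. Each camera call takes 0.05 s, during which the arm holds its last target. There are 200 camera calls.

## Working session

There is one attempt and no reset: what is moved stays moved. The work goes in short steps, each a Python script; the robot and the scene stay as the last script left them, time stands still between calls to the robot, and variables do not carry over. Pictures are saved under pics/ and viewed, about 8 in all and at most 12, crops included, and the job is handed in when it is done.

```bash
mkdir -p pics; ls; python3 - <<'E'
from rig import arm
import cv2
for n in("scene","top"):
    cv2.imwrite(f"pics/{n}0.png",arm.snapshot(n)[:,:,::-1])
    c=arm.get_calibration(n);print(c["intrinsics"],c["cam_to_world"])
print(arm.grip_depth,arm.current_t(),arm.current_tool_rot())
E
```

```text
pics
[[404.67235542   0.         275.98387233]
 [  0.         404.67235542 210.15421309]
 [  0.           0.           1.        ]] [[-0.74840082  0.39750711 -0.53092779  0.90351939]
 [ 0.66324566  0.44710935 -0.60016533  0.40915618]
 [-0.00118721 -0.80129977 -0.59826187  0.42224316]
 [ 0.          0.          0.          1.        ]]
[[532.37255683   0.         283.61414159]
 [  0.         532.37255683 218.04305845]
 [  0.           0.           1.        ]] [[-0.02516675 -0.99355512  0.11052084  0.48379573]
 [-0.9987335   0.02980675  0.04053334  0.00459862]
 [-0.04356637 -0.10936077 -0.99304692  0.91691654]
 [ 0.          0.          0.          1.        ]]
0.0188 0.1 [[ 9.34546704e-01  3.55840397e-01 -2.65902516e-04]
 [ 3.55840476e-01 -9.34546143e-01  1.03041423e-03]
 [ 1.18164836e-04 -1.05758910e-03 -9.99999434e-01]]
```

View pics/scene0.png

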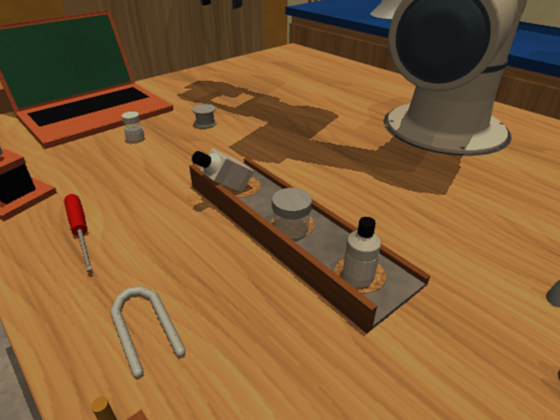

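View pics/top0.png

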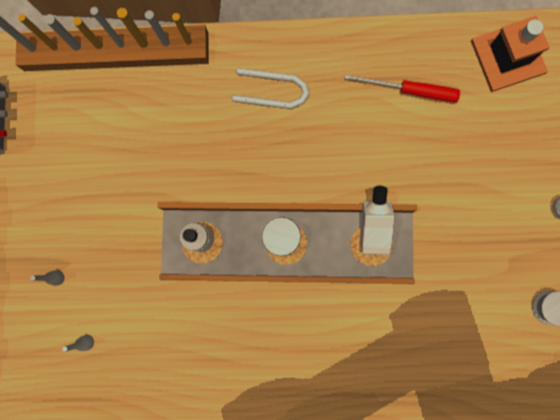

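```bash
cat >h.py <<'E'
import numpy as np, cv2
from rig import arm
def ray(n,uv,z):
    c=arm.get_calibration(n);T=c["cam_to_world"]
    d=T[:3,:3]@np.linalg.inv(c["intrinsics"])@np.array([*uv,1.]);o=T[:3,3]
    return o+d*(z-o[2])/d[2]
def proj(n,p):
    c=arm.get_calibration(n);T=c["cam_to_world"]
    q=c["intrinsics"]@(T[:3,:3].T@(np.array(p)-T[:3,3]));return q[:2]/q[2]
E
python3 - <<'E'
from h import *
im=cv2.imread("pics/top0.png")
hsv=cv2.cvtColor(im,cv2.COLOR_BGR2HSV)
m=cv2.inRange(hsv,(5,90,90),(25,255,255));m[:214]=0;m[271:]=0;m[:,:168]=0;m[:,408:]=0
n,l,s,c=cv2.connectedComponentsWithStats(m)
for i in range(1,n):
    if s[i,4]>60: print(s[i],c[i])
f=cv2.inRange(hsv,(0,0,40),(180,70,130));f[:205]=0;f[285:]=0;f[:,:150]=0;f[:,425:]=0
f=cv2.morphologyEx(f,cv2.MORPH_OPEN,np.ones((3,3)))
cnt=max(cv2.findContours(f,0,2)[0],key=cv2.contourArea)
r=cv2.minAreaRect(cnt)
print(cv2.boundingRect(cnt),r)
for p in cv2.boxPoints(r): print(p,ray("top",p,.008)[:2])
cv2.imwrite("pics/c1.png",cv2.resize(im[175:295,330:430],None,fx=5,fy=5,interpolation=cv2.INTER_CUBIC))
sc=cv2.imread("pics/scene0.png")
cv2.imwrite("pics/c2.png",cv2.resize(sc[135:235,180:300],None,fx=6,fy=6,interpolation=cv2.INTER_CUBIC))
E
```

```text
[181 221  42  43 738] [206.26693767 246.27642276]
[266 227  42  38 500] [292.036 251.918]
[350 227  43  40 634] [365.87539432 251.47476341]
(227, 243, 19, 29) ((236.0, 257.0), (28.0, 18.0), 90.0)
[227. 243.] [0.54474194 0.14012003]
[245. 243.] [0.54387443 0.10907322]
[245. 271.] [0.49606932 0.10989656]
[227. 271.] [0.49686137 0.14076588]
```

View pics/c1.png

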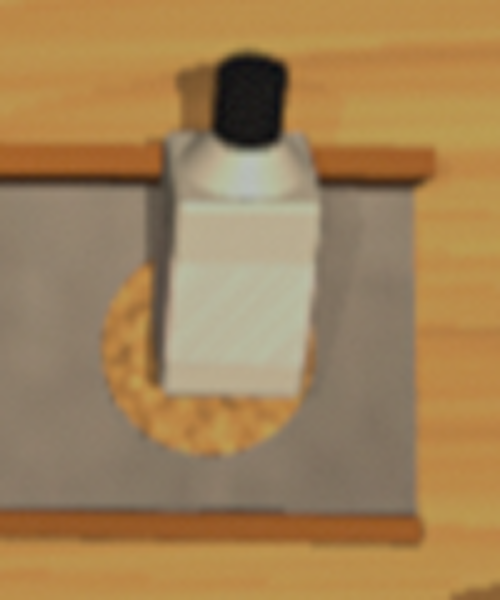

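```bash
python3 - <<'E'
from h import *
P=lambda *a:print(np.round(ray("top",*a),4))
for uv in((202,243),(287,243.7),(371.5,244.5),(350,244.5),(393,244.5),(371.5,266)):P(uv,.008)
print("foot up edge");P((362.4,253.6),.043);P((390,253.6),.043)
print("shoulder top edge");
zs=.008+.0352+.076*.643
P((365.4,215.6),zs);P((394,215.4),zs)
print("cap");P((372.5,187),.105);P((387.5,187),.105)
print("rail right end");P((416.5,206),.045)
P((413,277.4),.008)
E
```

```text
[0.546  0.1834 0.008 ]
[0.5407 0.037  0.008 ]
[ 0.5353 -0.1064  0.008 ]
[ 0.5363 -0.0701  0.008 ]
[ 0.5343 -0.1426  0.008 ]
[ 0.499  -0.1049  0.008 ]
foot up edge
[ 0.5189 -0.0868  0.043 ]
[ 0.5177 -0.1314  0.043 ]
shoulder top edge
[ 0.5756 -0.0887  0.0921]
[ 0.5746 -0.1327  0.0921]
cap
[ 0.618  -0.0999  0.105 ]
[ 0.6172 -0.1228  0.105 ]
rail right end
[ 0.5941 -0.1777  0.045 ]
[ 0.4781 -0.1733  0.008 ]
```

View pics/c2.png

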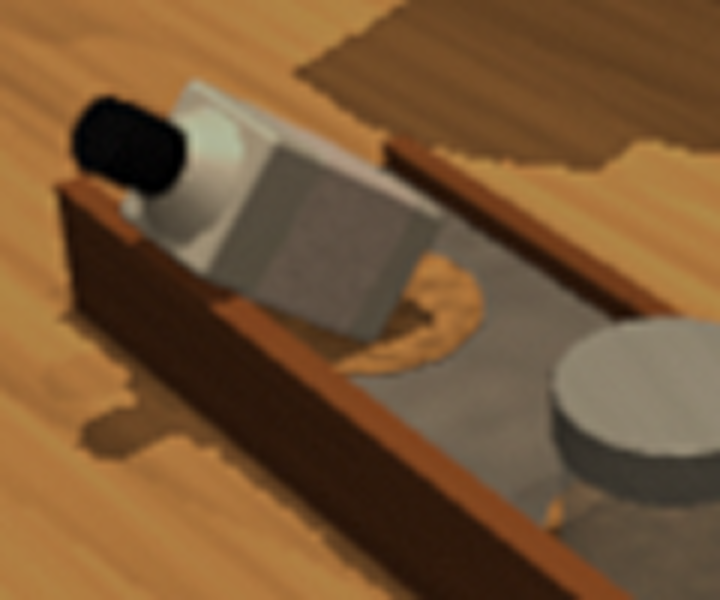

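```bash
cat >>h.py <<'E'
D=np.array([.5353,-.1064,.008]);L=np.array([[.9993,.0369,0],[-.0369,.9993,0],[0,0,1]])
def pose(x,y,z,t):  # grasp point in disc frame, tool tilt forward from down
    t=np.radians(t);zz=np.array([np.sin(t),0,-np.cos(t)]);yy=np.array([0,-1.,0])
    R=L@np.c_[np.cross(yy,zz),yy,zz]
    return D+L@np.array([x,y,z])+R[:,2]*arm.grip_depth,R
def save(tag):
    a=[cv2.cvtColor(arm.snapshot(n),cv2.COLOR_RGB2BGR) for n in("scene","top")]
    cv2.imwrite(f"pics/{tag}s.png",a[0]);cv2.imwrite(f"pics/{tag}t.png",a[1])
    # side by side crops round the bottle
    cv2.imwrite(f"pics/{tag}.png",np.hstack([cv2.resize(i,None,fx=3,fy=3,interpolation=cv2.INTER_CUBIC)
      for i in (a[0][90:250,170:300],a[1][150:310,310:440])]))
E
python3 - <<'E'
from h import *
A=[(.029,-.003,.145,5),(.029,-.003,.0446,5),(.029,-.003,.10,5),(0,0,.065,55),(0,0,.042,55)]
for a in A: 
    q=arm.solve_ik(*pose(*a));print(None if q is None else np.round(q,1))
arm.grip(.085)
arm.move_to(*pose(*A[0]));arm.move_l(pose(*A[1])[0],feed=.1)
print(arm.current_t(),arm.current_force(),arm.current_width())
save("pre")
E
```

```text
[-17.9  25.4  92.5   1.6  57.4  73.4]
[-17.9  33.5  97.8   2.   43.9  72.9]
[-17.9  28.8  95.1   1.7  51.3  73.2]
[ -35.    53.7  144.1  151.8   70.3 -100.1]
[ -35.    59.1  144.3  152.6   75.3 -102.9]
3.6833 [-0.03444712 -1.39677521  0.43345047] 0.08493539608065916
```

View pics/pre.png

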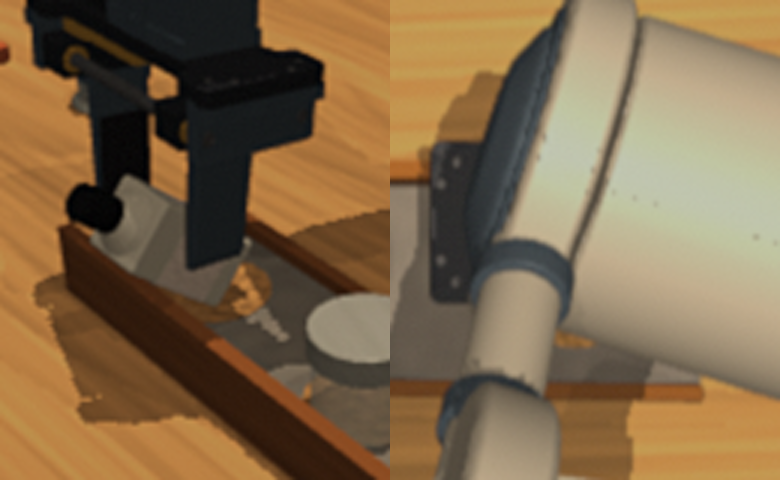

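```bash
python3 - <<'E'
from h import *
for s in(.058,):
  g=(-.003+s*.766,-.003,.0176+s*.643)
  for t in(-40,-30,-25,-20,-10):
    q=arm.solve_ik(*pose(*g,t));print("start",t,None if q is None else np.round(q,1))
  for t in(40,30,25,20,10):
    q=arm.solve_ik(*pose(0,0,s,t));print("end",t,None if q is None else np.round(q,1))
E
```

```text
start -40 [-12.6  56.5  54.4  -7.1 108.5  79.7]
start -30 [-13.3  50.3  63.5  -5.6  95.8  79.7]
start -25 [-13.7  47.3  68.   -4.9  89.2  79.5]
start -20 [-14.2  44.5  72.6  -4.1  82.5  79.2]
start -10 [-15.3  39.4  81.8  -2.4  68.6  77.9]
end 40 [-28.6  35.4 132.2 144.1  29.3 -78.7]
end 30 [-25.   29.8 123.5  96.4  11.3 -26.6]
end 25 [-23.4  28.6 119.1  45.3  12.5  26. ]
end 20 [-22.   28.2 114.6  20.5  19.4  51.9]
end 10 [-19.5  29.4 105.8   5.1  35.4  68.7]
```

```bash
python3 - <<'E'
from h import *
arm.move_l(pose(.029,-.003,.15,5)[0],feed=.2)
s=.060;g=np.array([-.003+s*.766,-.003,.0176+s*.643]);t=-32
back=np.array([np.sin(np.radians(32)),0,np.cos(np.radians(32))])
arm.move_to(*pose(*(g+.11*back),t))
arm.move_l(pose(*g,t)[0],feed=.12)
print(arm.current_t(),arm.current_force(),arm.current_width())
save("pre2")
E
```

```text
6.4917 [-0.6226122   0.02133804 -0.08658729] 0.08455058981146688
```

View pics/pre2.png

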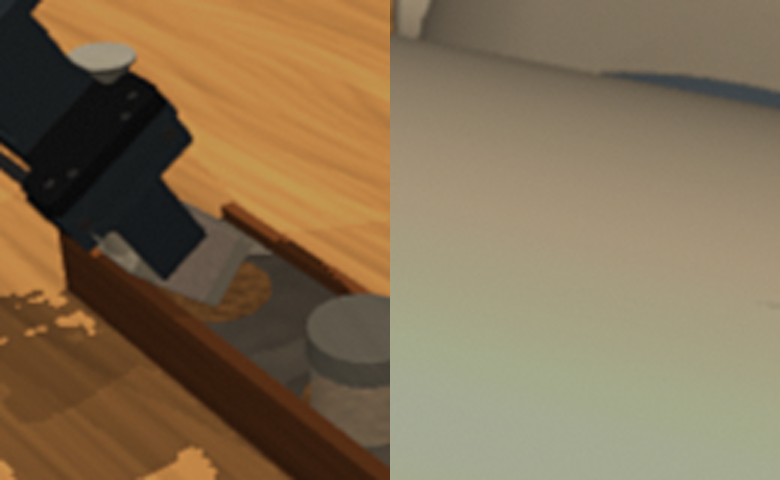

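Fingers straddle the body (crop about 180,240) and no contact force shows. Grip, lift and turn upright above the disc.

```bash
python3 - <<'E'
from h import *
arm.grip(.03);print(arm.current_width(),arm.current_force())
s=.060;g=np.array([-.003+s*.766,-.003,.0176+s*.643])
arm.move_l(pose(*(g+[0,.003,.045]),-32)[0],feed=.1)
print(arm.current_width(),arm.current_force())
p,R=pose(0,0,s+.012,18);arm.move_l(p,R,feed=.06)
print(arm.current_t(),arm.current_width(),arm.current_force(),arm.current_joint_positions())
save("up")
E
```

```text
0.04583844888466726 [-0.61787346 -0.02148186 -0.93816637]
0.046008240003935455 [-0.10783344 -0.56480002 -1.55612309]
9.3083 0.04578478578171542 [ 0.12939169  0.25620271 -0.71127967] [-21.40528762  26.67827825 112.09614447  14.04297368  24.83458159
  58.79322643]
```

View pics/up.png

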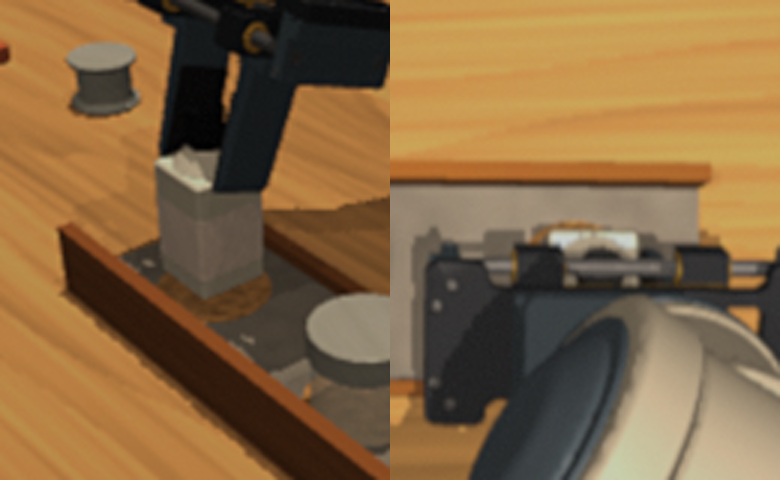

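```bash
python3 - <<'E'
from h import *
f0=arm.current_force()[2]
for k in range(24):
    h=.060+.012-.001*(k+1)
    arm.move_l(pose(0,0,h,18)[0],feed=.03)
    f=arm.current_force()[2]
    if f-f0>2.5 or h<.054: break
print(h,f-f0,arm.current_torque(),arm.current_t())
save("down")
im=cv2.imread("pics/downs.png")
for p in((.023,.023,0),(-.023,.023,0),(.023,-.023,0),(.023,.023,.076)):
    print(p,(proj("scene",D+L@np.array(p))-[170,90])*3)
E
```

```text
0.06 9.471723760982067 [-0.12737405  0.47089439 -0.04708404] 12.4083
(0.023, 0.023, 0) [202.65049295 317.74116421]
(-0.023, 0.023, 0) [263.73928743 290.73113443]
(0.023, -0.023, 0) [160.03688225 285.23294208]
(0.023, 0.023, 0.076) [194.79528863 206.37974641]
```

View pics/down.png

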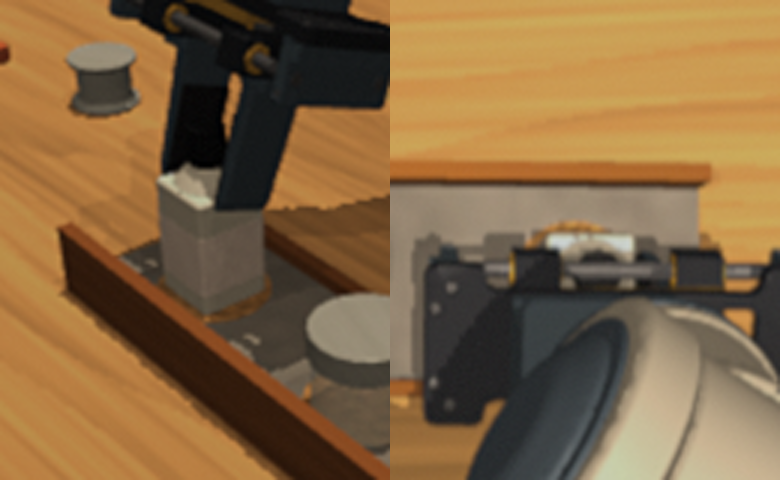

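```bash
python3 - <<'E'
from h import *
arm.grip(.085);arm.sleep(.2)
p,R=pose(0,0,.060,18)
arm.move_l(p-R[:,2]*.14,feed=.1)
q=np.array(arm.current_joint_positions());q[0]-=55;arm.move_joints(q)
arm.sleep(.5);print(arm.current_t(),arm.current_force(),arm.current_width())
save("fin")
for p in((0,0,.112),(.023,.023,.0)): print([np.round((proj(n,D+L@np.array(p))-o)*3) for n,o in(("scene",[170,90]),("top",[310,150]))])
a=cv2.imread("pics/top0.png").astype(int);b=cv2.imread("pics/fint.png").astype(int)
print("neighbour diff",np.abs(a-b)[205:280,165:325].max(2).mean(),np.percentile(np.abs(a-b)[205:280,165:325],99))
E
```

```text
17.1833 [-0.09391745 -0.21538178 -0.64354504] 0.08503036572376653
[array([201., 122.]), array([212., 270.])]
[array([203., 318.]), array([143., 243.])]
neighbour diff 1.3841666666666668 3.0
```

View pics/fin.png

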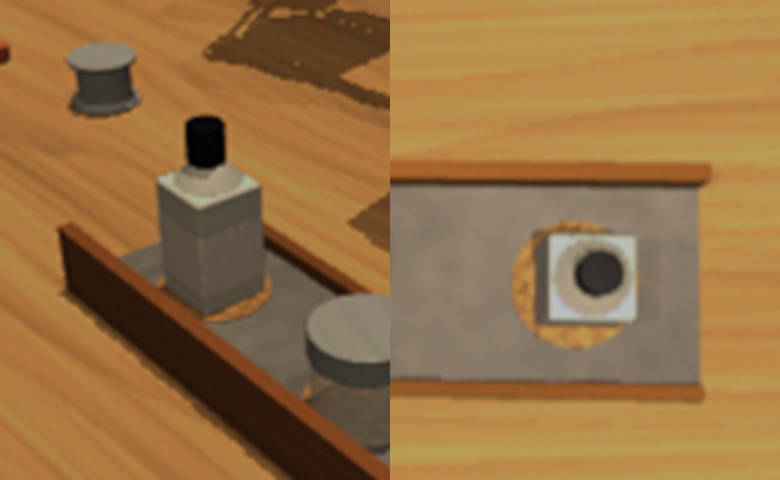

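```bash
python3 -c "
from rig import arm
arm.sign_off();print(arm.current_t())"
```

```text
the job is handed in; nothing more can be done
the job is handed in; nothing more can be done
```

The tipped bottle now stands upright, cap up, on its own cork disc, and the job is handed in. The last clock reading before handing in was 17.2 s, against the 32 s limit.

**What I did:** I found the disc and the bottle in the top view. I gripped the bottle across its side faces, lifted it, turned it 50° over the disc and lowered it until the floor pushed back (9.5 N). Then I released it and moved the arm well clear. My first grasp angle would have forced a wrist flip during the turn. I noticed before closing the fingers, backed off, and grasped again with the hand tilted nearer the bottle's axis.

**Last checks:**
- **Bottle position:** in the top view the cap is about 1 pixel from where a centred, upright bottle would put it (roughly 1–2 mm).
- **Scene view:** just before release, the foot corner was about 2 pixels off the prediction, which is a few mm and within the 20 mm limit.
- **Neighbours:** the image around the small bottle and the jar matches the first picture, with no visible movement.
- **Robot:** gripper open and away from the lane, with only about 0.7 N of residual force reading.

No check failed. The sign-off gives no verdict, so I can't confirm the judged result.

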